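# Take one weighing cup from the covered bin and set it on the balance

## Robot

A 6-joint arm with a two-finger parallel gripper is mounted at the origin on the work surface. World frame = base frame: x ahead of the robot, y to its left, z up, the work surface at z = 0. Lengths are in m, angles in rad, forces in N, time in s.
With the tool pointing down it reaches from about 0.275 to 0.875 m from the base axis. Payload 12.5 kg.
Tool frame: the origin (TCP) lies at the very end of the fingers, on their centre line; the grasp point (between the pads) lies behind it (grip_point_offset is the z of the grasp point in the tool frame, in m); z points along the fingers, y is the line along which they close (so a half turn about z gives the same grasp; the last joint's range is limited). The gripper opens to 85 mm and grips with 20 to 120 N. Pads are 22 mm wide; open, the fingers measure 114 mm over their backs; the gripper's body (76 mm by 85 mm) begins 54 mm behind the grasp point. The pads swing forward as they close: fully open they stand 13 mm farther back than shut.
Start: joints at [1.216, 0.351, 1.652, -0, 1.139, -0.085], TCP at [0.147, 0.53, 0.231] pointing down, gripper open.
Joint ranges: [-2.75, 2.75], [-0.79, 2.1], [0.01, 2.65], [-1.57, 4.71], [0.07, 3.14], [-2.87, 2.87]. Speed limits (rad/s): [2.22, 2.22, 2.79, 3.14, 3.14, 3.14].

## Interface

Orientations are given as a unit quaternion [w, x, y, z].
In Python, from rig import * gives the robot as it stands.
- The arm moves only by the tool send_rows, never from a script. Its argument "plan" is a list of rows, each an object of numbers: "dx", "dy", "dz": the shift along the world's x, y, z normalised to -1 to 1, where 1 is 150 mm; "wx", "wy", "wz": the turn, a rotation vector about the world's x, y, z normalised to -1 to 1, where 1 is pi/2 rad; "grip": the opening, from 0 (shut) to 1 (fully open). In form: [{"dx": .., "dy": .., "dz": .., "wx": .., "wy": .., "wz": .., "grip": ..}, ...]. A call has 1 to 8 rows; each row is the pose to reach, as a shift and turn from the pose commanded when the call began; what a row does not reach only later rows make up. A row lasts 1/8 s, in which the tool goes at most 62.5 mm and 10.7 degrees, less where a joint would pass 70% of its speed; a pose out of reach is approached as far as the arm can. A call with a number of a shift or a turn outside -1 to 1 is refused whole. A call with a gripper value outside its range is refused whole. The fingers move at their own pace and stop on an object; "newtons" is the grip in N (left out, the last holds). Time passes only in rows, so rows that repeat a pose let the fingers close. It gives the time, the measured TCP pose, the force, the opening and the grip force at its end, in the units of the state.
- get_state(): the state, without advancing time (a new reading comes with each control period).
- read_camera(name): name is "side" or "top" or "wrist"; returns a dict with "image" (420x560x3 uint8, blue, green, red), "fx", "fy", "cx", "cy" (pixels), "cam_to_world" (4x4, takes a point from camera to world coordinates). Camera axes: x right, y down, z forward; pixel columns grow to the right and rows downward; lengths in m; the calibration is good to about 2 mm. A picture is of the moment at which its call begins. There is no depth.
- sign_off(): hands the job in; it is judged then, once.
The state is a dict: "time_s": time; "joints": joint angles; "joint_velocities": joint speeds; "joint_torque": joint torques, N m; "tool_pos": TCP position; "ee_rot": TCP orientation; "force": force on the tool from outside, world axes, zero at the start; "moment": the same for the moment, N m; "opening": finger opening in m; "grasp_force": force on a finger pad.
Only numpy, scipy, OpenCV 4.12 (cv2) and the standard library are available. Lean on these libraries where they do the work, as an engineer would, in place of code of your own. Each camera call takes 0.05 s, during which the arm holds its last target. There are 200 camera calls.

## Task

Lift the lid of the steel bin by its handle until the stay drops into its notch, and ease the lid back so that it stands propped on the stay. Then take only the top cup straight up off the nested stack inside and set it upright in the middle of the balance pan; leave the other two cups nested in the bin and the lid propped. Do not let the lid or the cup drop, and do not shove aside or tip the tub, the carton or the small jar in the bin.

Things in the scene. Friction and masses are not known exactly. Their poses are not given: they have to be found in the camera images.
- bin: Open stainless bin fixed to the bench, 220 deep (its x) x 260 wide (y) x 120 mm high, walls and floor 4 mm, white paper liner. Origin: centre of its underside; +x points from the front to the hinge side. Inside, along the -y wall, runs a 14 mm wide ledge for the stay, top 87 mm above the underside, with one open-topped notch 13 mm long, 11 mm deep, its front wall 76 mm from the hinge line.
- bin_lid (a joint): Lid angle, rad: 0 closed flat on the rim, grows as the free edge rises; stop at 1.50. Lid 230 x 276 x 6 mm, 0.45 kg, on a loose hinge: it falls shut if let go unpropped. As it rises the stay's foot slides along the ledge and has dropped into the notch once the lid is past 1.42; let back down, the lid rests on the stay at 1.21 and stays there.
- bin_lid_handle (a point): Middle of the lid handle's bar: round, 12 mm thick, 110 mm long, parallel to the hinge, standing on two legs on the lid. Its axis is 36 mm above the lid's upper face, 30 mm from the lid's free edge; from the hinge line 190 mm along the lid and 42 mm square to it. Moves with the lid; gripped across from above, the bar turns between the fingers as the lid swings.
- bin_lid_hinge (a point): Middle of the lid's hinge line, which runs along the bin's y, 110 mm from the bin's centre at its +x edge, 122.5 mm above the underside.
- lid_stay (a joint): Angle of the stay against the lid, rad: 0 folded with the lid closed, grows as it unfolds by its own weight; about 2.32 when it carries the lid. The stay is a flat steel strut, 117 mm from pivot to foot, hanging freely under the lid from a pivot 80 mm from the hinge, near the bin's -y wall.
- stay_foot (a point): Centre line of the 10 mm round pin across the stay's lower end, its foot. 92.5 mm above the bin's underside while it slides on the ledge, 81.5 mm when seated in the notch with the lid propped.
- cup_top: Top one of three like steel cups nested upright in the bin. Each 58 mm high, about 70 g: upper 22 mm a straight collar, 62 mm outer diameter, ending in a shoulder; below, a body tapering from 53 to 40 mm; wall 2.5 mm. Shoulders sit on the next rim, 22 mm apart: only collars show. About 1.5 mm play round the nested body; 36 mm of lift clears it. Origin: centre of its base, z up its axis.
- cup_mid: The cup beneath cup_top in the stack, the same shape; its base is 22 mm lower. It stays in the bin.
- cup_low: The lowest cup, the same shape, standing on the bin's floor. It stays in the bin.
- balance_pan (a point): Centre of the top face of the balance's round steel pan, 130 mm diameter, 68 mm above the bench. The balance is a flat white instrument, 240 x 170 mm, with a display and four keys, fixed left or right of the bin. Not the black 148 mm plate of the hot plate on the other side.
- tub: White lidded ointment tub, 72 mm diameter, 52 mm high, on the bench. Origin at the centre of its base. A bystander.
- carton: White carton 45 by 75 by 130 mm standing on the bench. Origin at the centre of its base. A bystander.
- jar_small: White closed jar, 48 mm diameter, 40 mm high, standing in the bin's back corner on the side away from the stay. Origin at the centre of its base. A bystander.

How it is judged:
On the way, in this order (a step that is already met when the one before it is completed fails the run):
1. the lid is propped open on its stay, the foot in the notch (value of joint bin_lid between 1.15 and 1.27 rad and velocity of joint bin_lid between -0.05 and 0.05 rad/s and z of stay_foot in the frame of bin below 0.0865 m), for 0.3 s.
2. the top cup is lifted clear above the bin, the other two left in it (z of cup_top in the frame of bin above 0.11 m and distance of each of cup_mid, cup_low from where it was at the start of the episode below 0.02 m and angle between each of cup_mid, cup_low's own z axis and vertical below 0.15 rad), for 0.1 s.
At the end, for the whole second after the job is handed in: The top cup stands still and upright (0.1 rad) on the pan within 30 mm of its centre; the lid rests on its stay (1.15 to 1.27 rad, foot under 86.5 mm above the bin's underside); the other two cups stand in the bin, upright (0.15 rad), within 20 mm of where they were (all of step 1 and horizontal distance between cup_top and balance_pan below 0.03 m and z of cup_top in the frame of balance_pan between -0.006 and 0.006 m and angle between cup_top's own z axis and vertical below 0.1 rad and linear speed of cup_top below 0.02 m/s and distance of each of cup_mid, cup_low from where it was at the start of the episode below 0.02 m and angle between each of cup_mid, cup_low's own z axis and vertical below 0.15 rad); the robot touches nothing.
It fails at once if the lid falls (closing faster than 1.5 rad/s) (velocity of joint bin_lid below -1.5 rad/s).
It fails at once if a lower cup is dragged up by more than 15 mm (height (world z) of cup_mid above 0.041 m or height (world z) of cup_low above 0.019 m).
It fails at once if the top cup is dropped (faster than 0.6 m/s with no finger on it) (contact force between the fingers and cup_top below 0.05 N and linear speed of cup_top above 0.6 m/s).
It fails at once if the tub, the carton or the small jar is shifted by more than 40 mm or tipped over (distance of any of tub, carton, jar_small from where it was at the start of the episode above 0.04 m or angle between any of tub, carton, jar_small's own z axis and vertical above 0.5 rad).
It also fails if it takes over 67 s, if anything falls off the work surface, if the arm or the gripper's body presses on something with over 40 N, if the wrist force passes 120 N, or if a joint passes its speed limit or range.

## Working session

There is one attempt and no reset: what is moved stays moved. The work goes in short steps, Python scripts to look and compute and a tool call to move; the robot and the scene stay as the last step left them, time stands still between calls to the robot, and variables do not carry over. Pictures are saved under pics/ and viewed, at most 10 in all, crops included, and the job is handed in when it is done.

Besides the shell and the picture viewer there is one more tool, called after "Emit:" as a command line: name --argument value ..., lists and objects as JSON in quotes. send_rows: Moves the arm, as the interface text tells. Scaled input: -1 to 1 covers 150 mm each way for a shift and pi/2 rad each way for a turn. Its arguments: {"type":"object","properties":{"plan":{"type":"array"},"newtons":{"type":"number"}},"required":["plan"]}

```bash
mkdir -p pics; ls
python3 - <<'E'
from rig import *
import cv2,numpy as np
s=get_state();print({k:s[k] for k in s})
for n in ("top","side"):
    c=read_camera(n);cv2.imwrite(f"pics/{n}0.png",cv2.resize(c["image"],(800,600),interpolation=cv2.INTER_CUBIC))
    print(n,c["fx"],c["fy"],c["cx"],c["cy"],np.round(c["cam_to_world"],4).tolist())
E
```

```text
pics
{'time_s': 0.0, 'joints': array([ 1.21638266e+00,  3.51259019e-01,  1.65242234e+00,  3.07570792e-05,
        1.13907768e+00, -8.45876530e-02]), 'joint_velocities': array([ 0.00132071, -0.00083113,  0.00048076,  0.00050524, -0.00155132,
        0.00015555]), 'joint_torque': array([ 4.49925801e-04, -5.06088781e+01, -2.91399103e+01, -2.85995594e-05,
        4.54241090e-03, -2.37460040e-05]), 'tool_pos': array([0.14645888, 0.52980519, 0.2307466 ]), 'ee_rot': array([-1.40613642e-04,  1.34510471e-01,  9.90912001e-01, -5.66155647e-04]), 'force': array([ 0.47872432,  1.35593569, -0.80227058]), 'moment': array([-0.01242986,  0.00815619,  0.07543412]), 'grasp_force': 0.0, 'opening': 0.08556080034991465}
top 539.606037999758 539.606037999758 294.39119655907007 202.76477836678842 [[0.0095, -0.9938, 0.1104, 0.4313], [-0.9998, -0.0077, 0.0166, -0.0064], [-0.0157, -0.1105, -0.9938, 1.4492], [0.0, 0.0, 0.0, 1.0]]
side 491.3053902078366 491.3053902078366 272.9474905326567 205.7523994699256 [[-0.0448, 0.8096, -0.5852, 1.3046], [0.9989, 0.0446, -0.0147, 0.0219], [0.0142, -0.5852, -0.8107, 1.1543], [0.0, 0.0, 0.0, 1.0]]
```

View pics/top0.png

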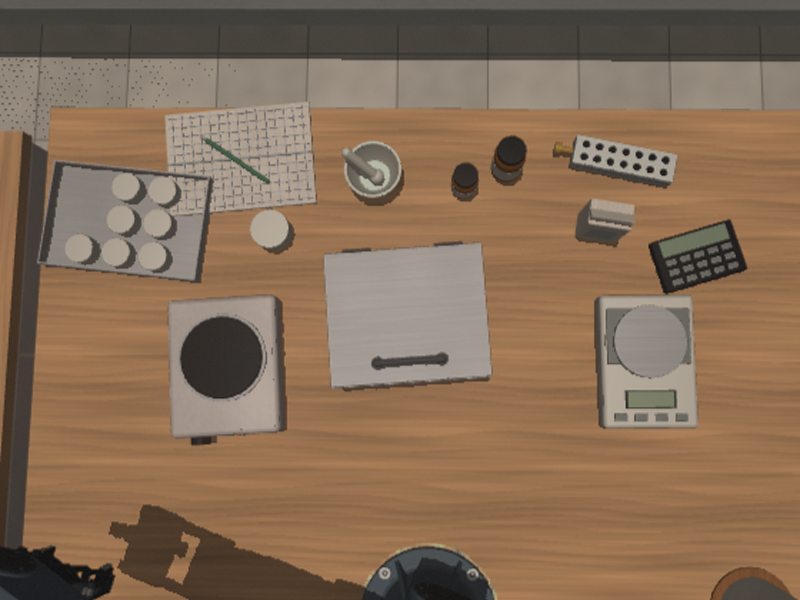

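View pics/side0.png

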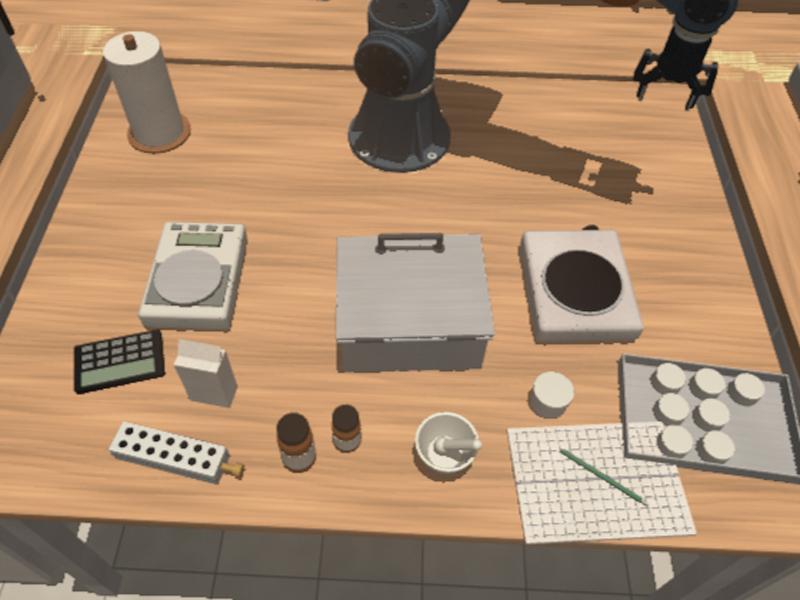

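The top view shows the lid (corners ≈ (324,254), (481,243), (491,377), (332,387)), with the handle bar from (377,362) to (443,358). The pan is centred at (650,341) on the right (-y), the hot plate is on the left, and the carton is at (605,222).

```bash
cat > h.py <<'E'
import numpy as np, cv2
from scipy.spatial.transform import Rotation as R
def ray(c,px,z,scale=800/560):
    px=np.array(px,float)/scale
    d=c["cam_to_world"][:3,:3]@np.array([(px[0]-c["cx"])/c["fx"],(px[1]-c["cy"])/c["fy"],1]);o=c["cam_to_world"][:3,3]
    return o+d*(z-o[2])/d[2]
def proj(c,P):
    T=np.linalg.inv(c["cam_to_world"]);p=np.atleast_2d(P)@T[:3,:3].T+T[:3,3]
    return np.c_[c["fx"]*p[:,0]/p[:,2]+c["cx"],c["fy"]*p[:,1]/p[:,2]+c["cy"]]
E
python3 - <<'E'
from rig import *
from h import *
c=read_camera("top");s=read_camera("side")
print("lid top");L=[ray(c,p,.1285) for p in [(324,254),(481,243),(491,377),(332,387)]]
for l in L: print(l.round(4))
print("lid side");
for p in [(336,236),(480,235),(492,336),(336,338)]: print(ray(s,p,.1285).round(4))
print("bar top",[ray(c,p,.1645).round(4) for p in [(377,362),(443,358)]])
print("bar side",[ray(s,p,.1645).round(4) for p in [(380,237),(442,237)]])
print("pan",ray(c,(650,341),.068).round(4),ray(s,(189,277),.068).round(4))
print("carton top",ray(c,(612,212),.13).round(4))
im=np.hstack([cv2.resize(c["image"][160:280,215:355],(420,360),interpolation=2),cv2.resize(c["image"][195:305,405:505],(380,360),interpolation=2)])
cv2.imwrite("pics/crop1.png",im)
E
```

```text
lid top
[0.639  0.184  0.1285]
[ 0.6602 -0.0883  0.1285]
[ 0.4295 -0.1055  0.1285]
[0.41   0.165  0.1285]
lid side
[ 0.4332 -0.1059  0.1285]
[0.415  0.1701 0.1285]
[0.6442 0.1839 0.1285]
[ 0.6628 -0.0853  0.1285]
bar top [array([0.4525, 0.0863, 0.1645]), array([ 0.4602, -0.0232,  0.1645])]
bar side [array([ 0.4616, -0.0202,  0.1645]), array([0.4551, 0.0943, 0.1645])]
pan [ 0.4959 -0.3929  0.068 ] [ 0.5016 -0.3875  0.068 ]
carton top [ 0.716  -0.3151  0.13  ]
```

View pics/crop1.png

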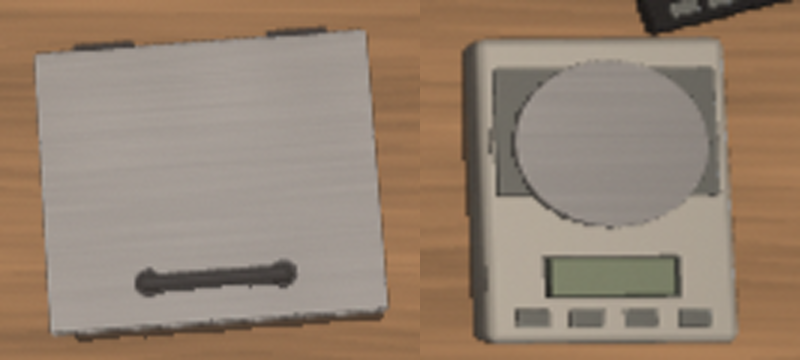

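Emit:
send_rows --plan '[{"dx": 0.512,"dy": -0.827,"wz": -0.195,"grip": 1},{"dx": 0.512,"dy": -0.827,"wz": -0.195,"grip": 1},{"dx": 0.512,"dy": -0.827,"wz": -0.195,"grip": 1}]'

```text
validation failed for argument at $.pl...
```

```bash
python3 -c "
import rig;print([n for n in dir(rig) if n[0]!='_'])
print(getattr(rig,'grip_point_offset',None))"
```

```text
['PlanningError', 'get_state', 'grip_point_offset', 'read_camera', 'sign_off']
-0.0187
```

Emit:
send_rows --plan '[{"dx": 0.512,"dy": -0.827,"dz": 0,"wx": 0,"wy": 0,"wz": -0.195,"grip": 1},{"dx": 0.512,"dy": -0.827,"dz": 0,"wx": 0,"wy": 0,"wz": -0.195,"grip": 1},{"dx": 0.512,"dy": -0.827,"dz": 0,"wx": 0,"wy": 0,"wz": -0.195,"grip": 1}]'

```text
time_s: 0.57
tool_pos: [0.2243, 0.4038, 0.2312]
ee_rot: [0.0, 0.286, 0.958, -0.0]
force: [0.6, 0.3, -0.1]
opening: 0.0856
grasp_force: 0.0
```

Emit:
send_rows --plan '[{"dx": 0.512,"dy": -0.827,"dz": 0,"wx": 0,"wy": 0,"wz": -0.195,"grip": 1},{"dx": 0.512,"dy": -0.827,"dz": 0,"wx": 0,"wy": 0,"wz": -0.195,"grip": 1},{"dx": 0.512,"dy": -0.827,"dz": 0,"wx": 0,"wy": 0,"wz": -0.195,"grip": 1}]'

```text
time_s: 0.95
tool_pos: [0.3011, 0.2797, 0.2313]
ee_rot: [0.0, 0.429, 0.903, -0.0]
force: [0.1, 0.1, 0.2]
opening: 0.0854
grasp_force: 0.0
```

Emit:
send_rows --plan '[{"dx": 0.512,"dy": -0.827,"dz": 0,"wx": 0,"wy": 0,"wz": -0.195,"grip": 1},{"dx": 0.512,"dy": -0.827,"dz": 0,"wx": 0,"wy": 0,"wz": -0.195,"grip": 1},{"dx": 0.512,"dy": -0.827,"dz": 0,"wx": 0,"wy": 0,"wz": -0.195,"grip": 1}]'

```text
time_s: 1.32
tool_pos: [0.3781, 0.1556, 0.2314]
ee_rot: [0.0, 0.562, 0.827, 0.0]
force: [-0.3, 0.3, 0.3]
opening: 0.0854
grasp_force: 0.0
```

Emit:
send_rows --plan '[{"dx": 0.512,"dy": -0.827,"dz": 0,"wx": 0,"wy": 0,"wz": -0.195,"grip": 1},{"dx": 0.512,"dy": -0.827,"dz": 0,"wx": 0,"wy": 0,"wz": -0.195,"grip": 1},{"dx": 0.512,"dy": -0.827,"dz": 0,"wx": 0,"wy": 0,"wz": -0.195,"grip": 1},{"dx": 0.512,"dy": -0.827,"dz": 0,"wx": 0,"wy": 0,"wz": -0.195,"grip": 1}]'

```text
time_s: 1.82
tool_pos: [0.4541, 0.0329, 0.231]
ee_rot: [-0.0, 0.681, 0.733, -0.0]
force: [-0.5, 1.3, -0.4]
opening: 0.0852
grasp_force: 0.0
```

Run:
```python
from rig import *
from h import *
s=get_state();print(s["tool_pos"],s["ee_rot"],s["joints"].round(3),s["force"])
c=read_camera("wrist");cv2.imwrite("pics/w1.png",cv2.resize(c["image"],(800,600),interpolation=2));print(c["fx"],c["cam_to_world"].round(4).tolist())
```

```text
[0.45409271 0.03289282 0.2310421 ] [-1.57424032e-04  6.80637824e-01  7.32620032e-01 -1.31705971e-04] [-0.03   0.178  1.884  0.     1.08  -0.104] [-0.49475382  1.32830293 -0.38738104]
294.482556985636 [[0.9972, 0.0711, 0.0221, 0.4475], [0.0745, -0.9535, -0.292, 0.1075], [0.0003, 0.2928, -0.9562, 0.3724], [0.0, 0.0, 0.0, 1.0]]
```

View pics/w1.png

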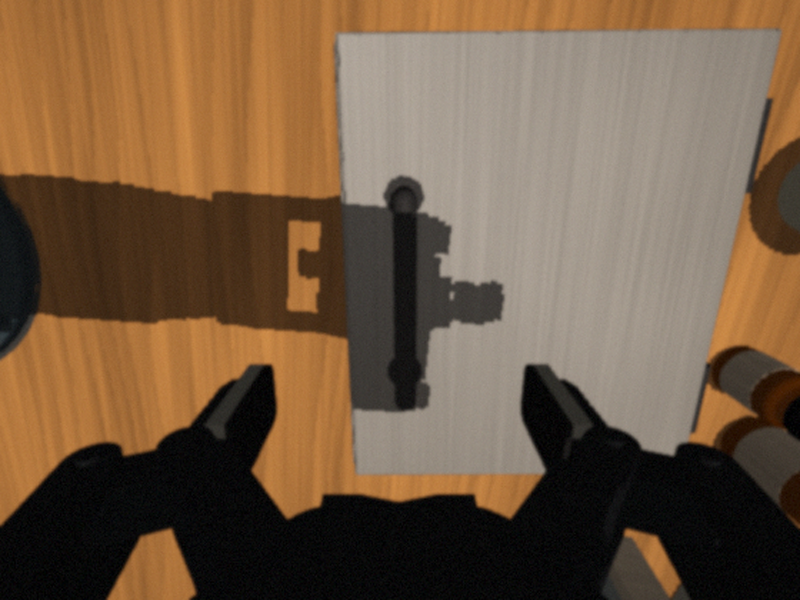

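The wrist view shows the bar from (404,190) to (404,405) between the open fingers, with lid corners at (337,33), (779,30) and (355,474).

Run:
```python
from rig import *
from h import *
c=read_camera("wrist")
print([ray(c,p,.1645).round(4) for p in [(404,200),(404,385)]])
print([ray(c,p,.1285).round(4) for p in [(337,33),(779,30),(355,474)]])
```

```text
[array([0.4512, 0.0908, 0.1645]), array([ 0.4592, -0.0097,  0.1645])]
[array([0.4111, 0.1686, 0.1285]), array([0.6357, 0.187 , 0.1285]), array([ 0.4327, -0.1025,  0.1285])]
```

Emit:
send_rows --plan '[{"dx": 0.01,"dy": 0,"dz": -0.3,"wx": 0,"wy": 0,"wz": 0,"grip": 1},{"dx": 0.01,"dy": 0,"dz": -0.5,"wx": 0,"wy": 0,"wz": 0,"grip": 1},{"dx": 0.01,"dy": 0,"dz": -0.568,"wx": 0,"wy": 0,"wz": 0,"grip": 1},{"dx": 0.01,"dy": 0,"dz": -0.568,"wx": 0,"wy": 0,"wz": 0,"grip": 1}]'

```text
time_s: 2.42
tool_pos: [0.4552, 0.0345, 0.1463]
ee_rot: [-0.0, 0.679, 0.734, -0.0]
force: [-0.2, -0.0, -0.4]
opening: 0.085
grasp_force: 0.0
```

Emit:
send_rows --plan '[{"dx": 0,"dy": 0,"dz": 0,"wx": 0,"wy": 0,"wz": 0,"grip": 0},{"dx": 0,"dy": 0,"dz": 0,"wx": 0,"wy": 0,"wz": 0,"grip": 0},{"dx": 0,"dy": 0,"dz": 0,"wx": 0,"wy": 0,"wz": 0,"grip": 0},{"dx": 0,"dy": 0,"dz": 0,"wx": 0,"wy": 0,"wz": 0,"grip": 0},{"dx": 0,"dy": 0,"dz": 0,"wx": 0,"wy": 0,"wz": 0,"grip": 0},{"dx": 0,"dy": 0,"dz": 0,"wx": 0,"wy": 0,"wz": 0,"grip": 0}]' --newtons 25

```text
time_s: 3.18
tool_pos: [0.4573, 0.034, 0.1466]
ee_rot: [0.002, 0.68, 0.733, 0.002]
force: [11.0, 2.8, -4.9]
opening: 0.0107
grasp_force: 27.5
```

```bash
cat > lid.py <<'E'
import numpy as np
yaw=.077;bx=np.array([np.cos(yaw),np.sin(yaw),0])
def tcp(th,k=.2):
    ph=k*th
    return bx*(-.19*np.cos(th)+.042*np.sin(th)-.0187*np.sin(ph))+np.array([0,0,.19*np.sin(th)+.042*np.cos(th)-.0187*np.cos(ph)]),ph
def table(ths,th0,off=(0,0,0),k=.2):
    p0,f0=tcp(th0,k)
    for t in ths:
        p,f=tcp(t,k);d=(p-p0+np.array(off))/.15;w=(f-f0)/(np.pi/2)
        print(round(t,3),"dx %.3f dy %.3f dz %.3f wx %.3f wy %.3f"%(*d,-np.sin(yaw)*w,np.cos(yaw)*w))
E
python3 - <<'E'
from lid import *
table(np.arange(1,9)*.06,0,(.0018,0,0));print()
table(.48+np.arange(1,9)*.063,.48);print()
table(.984+np.arange(1,9)*.0595,.984)
E
```

```text
0.06 dx 0.030 dy 0.001 dz 0.075 wx -0.001 wy 0.008
0.12 dx 0.052 dy 0.003 dz 0.150 wx -0.001 wy 0.015
0.18 dx 0.078 dy 0.005 dz 0.222 wx -0.002 wy 0.023
0.24 dx 0.109 dy 0.007 dz 0.293 wx -0.002 wy 0.030
0.3 dx 0.143 dy 0.010 dz 0.362 wx -0.003 wy 0.038
0.36 dx 0.182 dy 0.013 dz 0.429 wx -0.004 wy 0.046
0.42 dx 0.225 dy 0.016 dz 0.493 wx -0.004 wy 0.053
0.48 dx 0.272 dy 0.020 dz 0.554 wx -0.005 wy 0.061

0.543 dx 0.053 dy 0.004 dz 0.061 wx -0.001 wy 0.008
0.606 dx 0.109 dy 0.008 dz 0.119 wx -0.001 wy 0.016
0.669 dx 0.169 dy 0.013 dz 0.172 wx -0.002 wy 0.024
0.732 dx 0.232 dy 0.018 dz 0.222 wx -0.002 wy 0.032
0.795 dx 0.298 dy 0.023 dz 0.268 wx -0.003 wy 0.040
0.858 dx 0.367 dy 0.028 dz 0.309 wx -0.004 wy 0.048
0.921 dx 0.439 dy 0.034 dz 0.346 wx -0.004 wy 0.056
0.984 dx 0.512 dy 0.040 dz 0.378 wx -0.005 wy 0.064

1.043 dx 0.071 dy 0.005 dz 0.026 wx -0.001 wy 0.008
1.103 dx 0.144 dy 0.011 dz 0.048 wx -0.001 wy 0.015
1.162 dx 0.217 dy 0.017 dz 0.065 wx -0.002 wy 0.023
1.222 dx 0.292 dy 0.023 dz 0.078 wx -0.002 wy 0.030
1.281 dx 0.367 dy 0.028 dz 0.086 wx -0.003 wy 0.038
1.341 dx 0.442 dy 0.034 dz 0.089 wx -0.003 wy 0.045
1.4 dx 0.518 dy 0.040 dz 0.088 wx -0.004 wy 0.053
1.46 dx 0.593 dy 0.046 dz 0.083 wx -0.005 wy 0.060
```

Emit:
send_rows --plan '[{"dx": 0.03,"dy": 0.001,"dz": 0.075,"wx": -0.001,"wy": 0.008,"wz": 0,"grip": 0},{"dx": 0.052,"dy": 0.003,"dz": 0.15,"wx": -0.001,"wy": 0.015,"wz": 0,"grip": 0},{"dx": 0.078,"dy": 0.005,"dz": 0.222,"wx": -0.002,"wy": 0.023,"wz": 0,"grip": 0},{"dx": 0.109,"dy": 0.007,"dz": 0.293,"wx": -0.002,"wy": 0.03,"wz": 0,"grip": 0},{"dx": 0.143,"dy": 0.01,"dz": 0.362,"wx": -0.003,"wy": 0.038,"wz": 0,"grip": 0},{"dx": 0.182,"dy": 0.013,"dz": 0.429,"wx": -0.004,"wy": 0.046,"wz": 0,"grip": 0},{"dx": 0.225,"dy": 0.016,"dz": 0.493,"wx": -0.004,"wy": 0.053,"wz": 0,"grip": 0},{"dx": 0.272,"dy": 0.02,"dz": 0.554,"wx": -0.005,"wy": 0.061,"wz": 0,"grip": 0}]'

```text
time_s: 4.18
tool_pos: [0.4944, 0.037, 0.229]
ee_rot: [-0.035, 0.679, 0.732, -0.037]
force: [-8.5, 0.0, 3.0]
opening: 0.011
grasp_force: 27.1
```

Emit:
send_rows --plan '[{"dx": 0.04,"dy": 0.004,"dz": 0.063,"wx": -0.001,"wy": 0.008,"wz": 0,"grip": 0},{"dx": 0.096,"dy": 0.008,"dz": 0.124,"wx": -0.001,"wy": 0.016,"wz": 0,"grip": 0},{"dx": 0.156,"dy": 0.013,"dz": 0.179,"wx": -0.002,"wy": 0.024,"wz": 0,"grip": 0},{"dx": 0.219,"dy": 0.018,"dz": 0.229,"wx": -0.002,"wy": 0.032,"wz": 0,"grip": 0},{"dx": 0.285,"dy": 0.023,"dz": 0.275,"wx": -0.003,"wy": 0.04,"wz": 0,"grip": 0},{"dx": 0.354,"dy": 0.028,"dz": 0.316,"wx": -0.004,"wy": 0.048,"wz": 0,"grip": 0},{"dx": 0.426,"dy": 0.034,"dz": 0.353,"wx": -0.004,"wy": 0.056,"wz": 0,"grip": 0},{"dx": 0.499,"dy": 0.04,"dz": 0.385,"wx": -0.005,"wy": 0.064,"wz": 0,"grip": 0}]'

```text
time_s: 5.18
tool_pos: [0.5703, 0.0431, 0.2884]
ee_rot: [-0.067, 0.676, 0.73, -0.073]
force: [-7.8, 0.7, 11.3]
opening: 0.0108
grasp_force: 27.0
```

Emit:
send_rows --plan '[{"dx": 0.066,"dy": 0.005,"dz": 0.036,"wx": -0.001,"wy": 0.008,"wz": 0,"grip": 0},{"dx": 0.139,"dy": 0.011,"dz": 0.065,"wx": -0.001,"wy": 0.015,"wz": 0,"grip": 0},{"dx": 0.212,"dy": 0.017,"dz": 0.084,"wx": -0.002,"wy": 0.023,"wz": 0,"grip": 0},{"dx": 0.287,"dy": 0.023,"dz": 0.097,"wx": -0.002,"wy": 0.03,"wz": 0,"grip": 0},{"dx": 0.362,"dy": 0.028,"dz": 0.105,"wx": -0.003,"wy": 0.038,"wz": 0,"grip": 0},{"dx": 0.437,"dy": 0.034,"dz": 0.108,"wx": -0.003,"wy": 0.045,"wz": 0,"grip": 0},{"dx": 0.513,"dy": 0.04,"dz": 0.107,"wx": -0.004,"wy": 0.053,"wz": 0,"grip": 0},{"dx": 0.588,"dy": 0.046,"dz": 0.102,"wx": -0.005,"wy": 0.06,"wz": 0,"grip": 0}]'

```text
time_s: 6.18
tool_pos: [0.6593, 0.0502, 0.3029]
ee_rot: [-0.099, 0.672, 0.726, -0.107]
force: [-1.4, 2.2, 0.1]
opening: 0.0109
grasp_force: 26.0
```

Run:
```python
from rig import *
from h import *
s=get_state();print(s["tool_pos"],s["joints"].round(3),s["force"])
c=read_camera("side");t=read_camera("top")
im=np.hstack([cv2.resize(c["image"][100:280,190:390],(400,360),interpolation=2),cv2.resize(t["image"][120:300,200:400],(400,360),interpolation=2)])
cv2.imwrite("pics/open1.png",im)
```

```text
[0.65925681 0.05019513 0.30289152] [ 0.013  0.674  0.994 -0.019  1.765 -0.064] [-1.4209103   2.16871164  0.09025061]
```

View pics/open1.png

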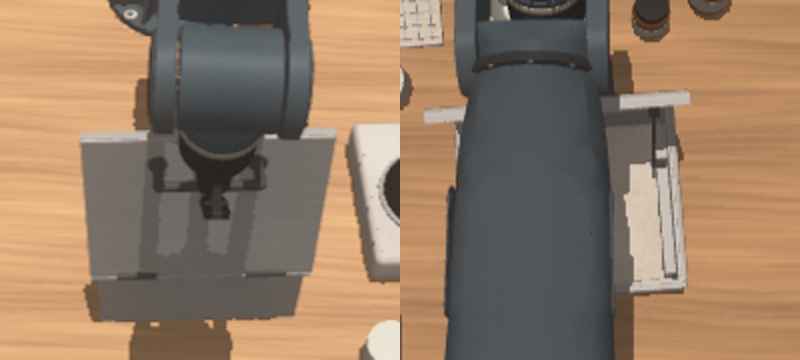

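Run:
```python
from lid import *
table([1.48,1.44,1.40,1.36,1.32,1.28],1.46);print()
table([1.25,1.23,1.21,1.195,1.18],1.28)
```

```text
1.48 dx 0.025 dy 0.002 dz -0.003 wx -0.000 wy 0.003
1.44 dx -0.025 dy -0.002 dz 0.002 wx 0.000 wy -0.003
1.4 dx -0.076 dy -0.006 dz 0.006 wx 0.001 wy -0.008
1.36 dx -0.127 dy -0.010 dz 0.007 wx 0.001 wy -0.013
1.32 dx -0.177 dy -0.014 dz 0.006 wx 0.001 wy -0.018
1.28 dx -0.228 dy -0.018 dz 0.003 wx 0.002 wy -0.023

1.25 dx -0.038 dy -0.003 dz -0.004 wx 0.000 wy -0.004
1.23 dx -0.063 dy -0.005 dz -0.007 wx 0.000 wy -0.006
1.21 dx -0.088 dy -0.007 dz -0.010 wx 0.001 wy -0.009
1.195 dx -0.107 dy -0.008 dz -0.013 wx 0.001 wy -0.011
1.18 dx -0.126 dy -0.010 dz -0.017 wx 0.001 wy -0.013
```

Emit:
send_rows --plan '[{"dx": 0.025,"dy": 0.002,"dz": -0.002,"wx": 0,"wy": 0.002,"wz": 0,"grip": 0},{"dx": 0.025,"dy": 0.002,"dz": -0.002,"wx": 0,"wy": 0.002,"wz": 0,"grip": 0},{"dx": 0.025,"dy": 0.002,"dz": -0.002,"wx": 0,"wy": 0.002,"wz": 0,"grip": 0},{"dx": 0.025,"dy": 0.002,"dz": -0.002,"wx": 0,"wy": 0.002,"wz": 0,"grip": 0}]'

```text
time_s: 6.78
tool_pos: [0.6629, 0.0505, 0.3023]
ee_rot: [-0.099, 0.672, 0.726, -0.108]
force: [-0.2, 4.8, 5.3]
opening: 0.0109
grasp_force: 26.5
```

Now ease back (from about 1.48).

Emit:
send_rows --plan '[{"dx": -0.05,"dy": -0.004,"dz": 0.004,"wx": 0,"wy": -0.005,"wz": 0,"grip": 0},{"dx": -0.101,"dy": -0.008,"dz": 0.008,"wx": 0.001,"wy": -0.01,"wz": 0,"grip": 0},{"dx": -0.152,"dy": -0.012,"dz": 0.009,"wx": 0.001,"wy": -0.015,"wz": 0,"grip": 0},{"dx": -0.202,"dy": -0.016,"dz": 0.008,"wx": 0.001,"wy": -0.02,"wz": 0,"grip": 0},{"dx": -0.253,"dy": -0.02,"dz": 0.005,"wx": 0.002,"wy": -0.025,"wz": 0,"grip": 0}]'

```text
time_s: 7.4
tool_pos: [0.6243, 0.0472, 0.3023]
ee_rot: [-0.086, 0.674, 0.727, -0.094]
force: [-0.6, 4.1, 1.6]
opening: 0.0108
grasp_force: 26.0
```

Emit:
send_rows --plan '[{"dx": -0.038,"dy": -0.003,"dz": -0.004,"wx": 0,"wy": -0.004,"wz": 0,"grip": 0},{"dx": -0.063,"dy": -0.005,"dz": -0.007,"wx": 0,"wy": -0.006,"wz": 0,"grip": 0},{"dx": -0.088,"dy": -0.007,"dz": -0.01,"wx": 0.001,"wy": -0.009,"wz": 0,"grip": 0},{"dx": -0.088,"dy": -0.007,"dz": -0.01,"wx": 0.001,"wy": -0.009,"wz": 0,"grip": 0}]'

```text
time_s: 7.9
tool_pos: [0.6137, 0.0463, 0.3014]
ee_rot: [-0.079, 0.675, 0.728, -0.086]
force: [16.4, 7.1, -3.1]
opening: 0.0106
grasp_force: 26.2
```

Emit:
send_rows --plan '[{"dx": 0.018,"dy": 0.001,"dz": 0,"wx": 0,"wy": 0,"wz": 0,"grip": 0},{"dx": 0.018,"dy": 0.001,"dz": 0,"wx": 0,"wy": 0,"wz": 0,"grip": 0.2},{"dx": 0.018,"dy": 0.001,"dz": 0,"wx": 0,"wy": 0,"wz": 0,"grip": 0.35},{"dx": 0.018,"dy": 0.001,"dz": 0,"wx": 0,"wy": 0,"wz": 0,"grip": 0.35},{"dx": 0.018,"dy": 0.001,"dz": 0,"wx": 0,"wy": 0,"wz": 0,"grip": 0.35}]'

```text
time_s: 8.52
tool_pos: [0.6143, 0.046, 0.3012]
ee_rot: [-0.082, 0.675, 0.728, -0.089]
force: [-0.1, -0.4, -0.5]
opening: 0.03
grasp_force: 0.0
```

Run:
```python
from rig import *
from h import *
s=get_state();print(s["tool_pos"],s["opening"],s["force"],R.from_quat(s["ee_rot"][[1,2,3,0]]).as_matrix()[:,2])
```

```text
[0.61431254 0.04600087 0.30116402] 0.029978426688671764 [-0.07712198 -0.41581592 -0.51276412] [-0.23820435 -0.01889677 -0.97103121]
```

Emit:
send_rows --plan '[{"dx": 0.06,"dy": 0.005,"dz": 0.243,"wx": 0,"wy": 0,"wz": 0,"grip": 0.35},{"dx": 0.12,"dy": 0.01,"dz": 0.486,"wx": 0,"wy": 0,"wz": 0,"grip": 0.35},{"dx": 0.16,"dy": 0.013,"dz": 0.65,"wx": 0,"wy": 0,"wz": 0,"grip": 0.35},{"dx": 0.16,"dy": 0.013,"dz": 0.75,"wx": 0,"wy": 0,"wz": 0,"grip": 0.35}]'

```text
time_s: 9.02
tool_pos: [0.6386, 0.0481, 0.4146]
ee_rot: [-0.081, 0.675, 0.728, -0.088]
force: [0.1, -0.0, -0.2]
opening: 0.03
grasp_force: 0.0
```

Emit:
send_rows --plan '[{"dx": -0.9,"dy": -0.03,"dz": 0,"wx": 0.012,"wy": -0.155,"wz": 0,"grip": 1},{"dx": -0.9,"dy": -0.03,"dz": 0,"wx": 0.012,"wy": -0.155,"wz": 0,"grip": 1},{"dx": -0.9,"dy": -0.03,"dz": 0,"wx": 0.012,"wy": -0.155,"wz": 0,"grip": 1}]'

```text
time_s: 9.4
tool_pos: [0.4996, 0.0436, 0.4132]
ee_rot: [0.001, 0.68, 0.733, 0.001]
force: [0.6, 0.3, 1.3]
opening: 0.0822
grasp_force: 0.0
```

Emit:
send_rows --plan '[{"dx": -0.7,"dy": 0,"dz": 0,"wx": 0,"wy": 0,"wz": 0,"grip": 1},{"dx": -0.7,"dy": 0,"dz": 0,"wx": 0,"wy": 0,"wz": 0,"grip": 1},{"dx": -0.7,"dy": 0,"dz": 0,"wx": 0,"wy": 0,"wz": 0,"grip": 1}]'

```text
time_s: 9.78
tool_pos: [0.3962, 0.0437, 0.4141]
ee_rot: [0.002, 0.68, 0.733, 0.001]
force: [-0.1, -0.1, 0.4]
opening: 0.085
grasp_force: 0.0
```

Run:
```python
from rig import *
from h import *
s=get_state();print(s["tool_pos"],s["ee_rot"],s["opening"],s["force"],s["joints"].round(3))
c=read_camera("top");w=read_camera("wrist");d=read_camera("side")
im=np.hstack([cv2.resize(w["image"],(533,400),interpolation=2),cv2.resize(c["image"][120:290,220:350],(267,349),interpolation=2)[:400] if 0 else cv2.resize(c["image"][105:305,215:348],(266,400),interpolation=2)])
cv2.imwrite("pics/open2.png",im)
import pickle;pickle.dump((c,w,d),open("cam2.pkl","wb"))
```

```text
[0.39620171 0.04367742 0.41410747] [0.00165361 0.67974042 0.73344949 0.00143715] 0.08499276225004856 [-0.12179034 -0.12390369  0.42837065] [-0.007 -0.082  1.71  -0.     1.51  -0.083]
```

View pics/open2.png

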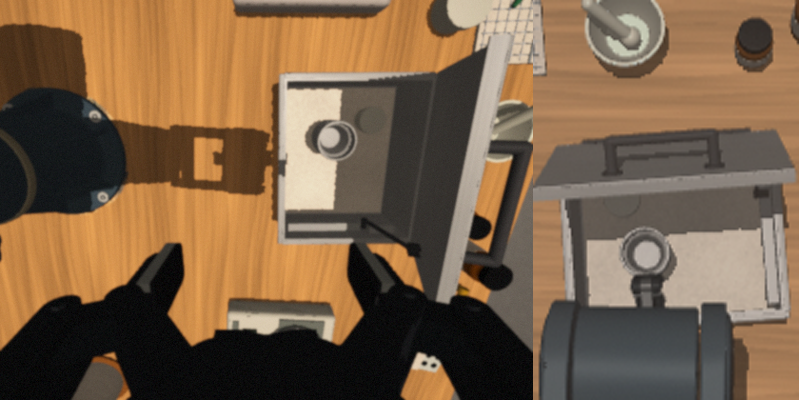

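The lid stands propped with the stay foot at the ledge. The cup rim is at about (334,140) in the wrist half and (646,254) in the top half. The jar is at about (373,121) in the wrist half.

Run:
```python
from h import *
import pickle;c,w,d=pickle.load(open("cam2.pkl","rb"))
print("top",ray(c,(271.5,232),.106,1),"wrist",ray(w,(334/.952,140/.952),.106,1))
print("jar",ray(w,(373/.952,121/.952),.044,1))
print("wrist px of side:",proj(w,[[.5,.07,.106]]))
a=cv2.resize(w["image"][110:180,310:410],(800,560),interpolation=cv2.INTER_CUBIC)
cv2.imwrite("pics/cup.png",a)
```

```text
top [0.5067645  0.07244227 0.106     ] wrist [0.50481207 0.07752607 0.106     ]
jar [0.58464039 0.11014296 0.044     ]
wrist px of side: [[346.96183508 151.82141386]]
```

View pics/cup.png

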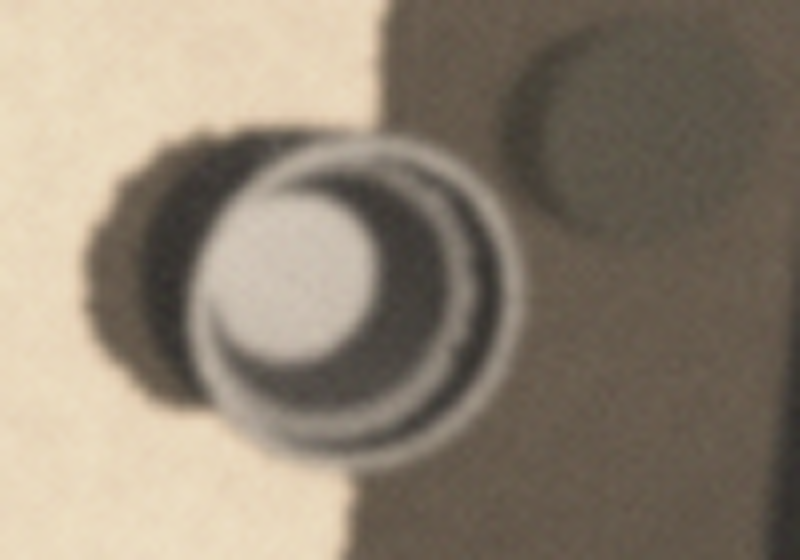

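Run:
```python
from h import *
import pickle;c,w,d=pickle.load(open("cam2.pkl","rb"))
for z in (.55,.6,.65,.7): print(z,ray(c,(271,256.5),z,1).round(3))
p=ray(w,(354.2,147.2),.106,1);print("wrist cup",p.round(4))
for r in [(p+.031*np.array([np.cos(a),np.sin(a),0])) for a in (0,np.pi/2,np.pi,-np.pi/2)]: print(proj(w,r).round(1))
# rim circle in top image: refine by edge inspection
print("top px pred",proj(c,p).round(1), [proj(c,p+.031*np.array(v)).round(1).tolist() for v in ([1,0,0],[-1,0,0],[0,1,0],[0,-1,0])])
```

```text
0.55 [0.441 0.047 0.55 ]
0.6 [0.441 0.044 0.6  ]
0.65 [0.44  0.041 0.65 ]
0.7 [0.44  0.038 0.7  ]
wrist cup [0.5099 0.0777 0.106 ]
[[374.5 148.8]]
[[357.4 126.1]]
[[333.8 145.6]]
[[351.1 167.5]]
top px pred [[269.4 230.7]] [[[269.6, 218.3]], [[269.2, 243.2]], [[257.0, 230.6]], [[281.8, 230.8]]]
```

Emit:
send_rows --plan '[{"dx": 0,"dy": 0,"dz": 0,"wx": 0,"wy": 0,"wz": 0.95,"grip": 1},{"dx": 0,"dy": 0,"dz": 0,"wx": 0,"wy": 0,"wz": 0.95,"grip": 1},{"dx": 0,"dy": 0,"dz": 0,"wx": 0,"wy": 0,"wz": 0.95,"grip": 1},{"dx": 0,"dy": 0,"dz": 0,"wx": 0,"wy": 0,"wz": 0.95,"grip": 1},{"dx": 0,"dy": 0,"dz": 0,"wx": 0,"wy": 0,"wz": 0.95,"grip": 1},{"dx": 0,"dy": 0,"dz": 0,"wx": 0,"wy": 0,"wz": 0.95,"grip": 1},{"dx": 0,"dy": 0,"dz": 0,"wx": 0,"wy": 0,"wz": 0.95,"grip": 1},{"dx": 0,"dy": 0,"dz": 0,"wx": 0,"wy": 0,"wz": 0.95,"grip": 1}]'

```text
time_s: 10.92
tool_pos: [0.3992, 0.0436, 0.4131]
ee_rot: [-0.001, -0.002, 1.0, 0.002]
force: [-0.9, 0.1, -1.0]
opening: 0.0854
grasp_force: 0.0
```

Emit:
send_rows --plan '[{"dx": 0.768,"dy": 0.219,"dz": 0,"wx": 0,"wy": -0.064,"wz": 0,"grip": 1},{"dx": 0.768,"dy": 0.219,"dz": 0,"wx": 0,"wy": -0.064,"wz": 0,"grip": 1},{"dx": 0.768,"dy": 0.219,"dz": 0,"wx": 0,"wy": -0.064,"wz": 0,"grip": 1},{"dx": 0.768,"dy": 0.219,"dz": 0,"wx": 0,"wy": -0.064,"wz": 0,"grip": 1}]'

```text
time_s: 11.42
tool_pos: [0.5138, 0.0764, 0.4128]
ee_rot: [0.049, 0.001, 0.999, 0.002]
force: [-0.0, -0.4, 0.0]
opening: 0.0854
grasp_force: 0.0
```

Emit:
send_rows --plan '[{"dx": 0,"dy": 0,"dz": -0.35,"wx": 0,"wy": 0,"wz": 0,"grip": 1},{"dx": 0,"dy": 0,"dz": -0.68,"wx": 0,"wy": 0,"wz": 0,"grip": 1},{"dx": 0,"dy": 0,"dz": -0.68,"wx": 0,"wy": 0,"wz": 0,"grip": 1}]'

```text
time_s: 11.8
tool_pos: [0.5118, 0.0761, 0.3097]
ee_rot: [0.048, 0.001, 0.999, 0.001]
force: [1.0, 0.0, 1.0]
opening: 0.0853
grasp_force: 0.0
```

Emit:
send_rows --plan '[{"dx": 0,"dy": 0,"dz": -0.35,"wx": 0,"wy": 0,"wz": 0,"grip": 1},{"dx": 0,"dy": 0,"dz": -0.66,"wx": 0,"wy": 0,"wz": 0,"grip": 1},{"dx": 0,"dy": 0,"dz": -0.66,"wx": 0,"wy": 0,"wz": 0,"grip": 1}]'

```text
time_s: 12.18
tool_pos: [0.5132, 0.0763, 0.2128]
ee_rot: [0.049, 0.001, 0.999, 0.002]
force: [0.1, 0.1, 0.8]
opening: 0.0853
grasp_force: 0.0
```

Run:
```python
from rig import *
from h import *
import pickle
s=get_state();print(s["tool_pos"],s["ee_rot"],s["opening"],s["force"],s["joints"].round(3))
w=read_camera("wrist");d=read_camera("side");pickle.dump((w,d),open("cam3.pkl","wb"))
print(w["cam_to_world"].round(3).tolist(),proj(w,[.5099,.0777,.106]))
im=np.hstack([cv2.resize(w["image"],(533,400),interpolation=2),cv2.resize(d["image"][70:270,200:333],(266,400),interpolation=2)])
cv2.imwrite("pics/hov.png",im)
```

```text
[0.51318281 0.07631647 0.21279051] [0.04918869 0.0013907  0.99878734 0.0015468 ] 0.08529625474644066 [0.07616119 0.08943904 0.82320924] [ 0.059  0.271  1.817 -0.004  0.955 -1.507]
[[0.002, 0.922, 0.386, 0.424], [1.0, -0.003, 0.003, 0.076], [0.004, 0.386, -0.922, 0.346], [0.0, 0.0, 0.0, 1.0]] [[279.65566987 187.91182198]]
```

View pics/hov.png

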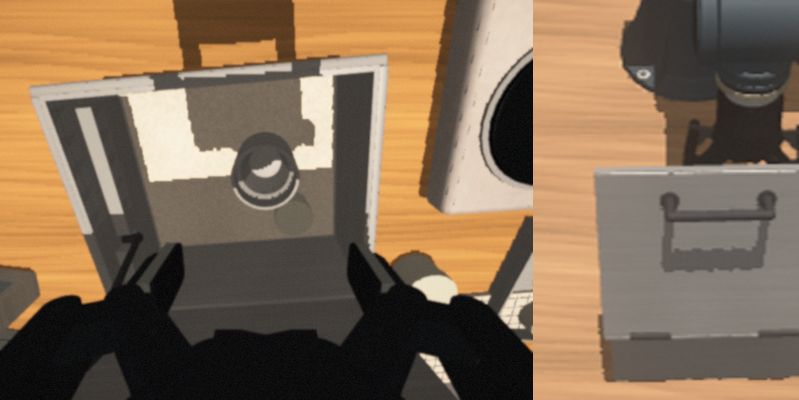

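Emit:
send_rows --plan '[{"dx": -0.01,"dy": 0.011,"dz": -0.2,"wx": 0,"wy": 0,"wz": 0,"grip": 1},{"dx": -0.01,"dy": 0.011,"dz": -0.4,"wx": 0,"wy": 0,"wz": 0,"grip": 1},{"dx": -0.01,"dy": 0.011,"dz": -0.55,"wx": 0,"wy": 0,"wz": 0,"grip": 1},{"dx": -0.01,"dy": 0.011,"dz": -0.65,"wx": 0,"wy": 0,"wz": 0,"grip": 1},{"dx": -0.01,"dy": 0.011,"dz": -0.73,"wx": 0,"wy": 0,"wz": 0,"grip": 1},{"dx": -0.01,"dy": 0.011,"dz": -0.8,"wx": 0,"wy": 0,"wz": 0,"grip": 1},{"dx": -0.01,"dy": 0.011,"dz": -0.859,"wx": 0,"wy": 0,"wz": 0,"grip": 1},{"dx": -0.01,"dy": 0.011,"dz": -0.859,"wx": 0,"wy": 0,"wz": 0,"grip": 1}]'

```text
time_s: 13.28
tool_pos: [0.5119, 0.0781, 0.0834]
ee_rot: [0.05, 0.001, 0.999, 0.002]
force: [-0.1, 0.4, 1.0]
opening: 0.0856
grasp_force: 0.0
```

Emit:
send_rows --plan '[{"dx": 0,"dy": 0,"dz": 0,"wx": 0,"wy": 0,"wz": 0,"grip": 0.8},{"dx": 0,"dy": 0,"dz": 0,"wx": 0,"wy": 0,"wz": 0,"grip": 0.74},{"dx": 0,"dy": 0,"dz": 0,"wx": 0,"wy": 0,"wz": 0,"grip": 0.7},{"dx": 0,"dy": 0,"dz": 0,"wx": 0,"wy": 0,"wz": 0,"grip": 0.65},{"dx": 0,"dy": 0,"dz": 0,"wx": 0,"wy": 0,"wz": 0,"grip": 0.6},{"dx": 0,"dy": 0,"dz": 0,"wx": 0,"wy": 0,"wz": 0,"grip": 0.6}]' --newtons 30

```text
time_s: 14.02
tool_pos: [0.5125, 0.0781, 0.0845]
ee_rot: [0.051, 0.001, 0.999, 0.002]
force: [-0.5, -0.7, 6.5]
opening: 0.0612
grasp_force: 32.4
```

Emit:
send_rows --plan '[{"dx": 0,"dy": 0,"dz": 0.03,"wx": 0,"wy": 0,"wz": 0,"grip": 0.6},{"dx": 0,"dy": 0,"dz": 0.06,"wx": 0,"wy": 0,"wz": 0,"grip": 0.6},{"dx": 0,"dy": 0,"dz": 0.09,"wx": 0,"wy": 0,"wz": 0,"grip": 0.6},{"dx": 0,"dy": 0,"dz": 0.12,"wx": 0,"wy": 0,"wz": 0,"grip": 0.6},{"dx": 0,"dy": 0,"dz": 0.12,"wx": 0,"wy": 0,"wz": 0,"grip": 0.6}]'

```text
time_s: 14.65
tool_pos: [0.5123, 0.0782, 0.1022]
ee_rot: [0.051, 0.001, 0.999, 0.002]
force: [-1.0, -0.2, -0.4]
opening: 0.0609
grasp_force: 32.8
```

Run:
```python
from rig import *
from h import *
s=get_state();print(s["tool_pos"],s["force"],s["opening"])
w=read_camera("wrist");d=read_camera("side");c=read_camera("top")
im=np.hstack([cv2.resize(w["image"][100:300,170:370],(440,440),interpolation=2),cv2.resize(c["image"][180:300,240:340],(360,440),interpolation=2)])
cv2.imwrite("pics/lift.png",im)
```

```text
[0.51232854 0.07816977 0.10223553] [-1.00642817 -0.20142066 -0.39239592] 0.06093309076223937
```

View pics/lift.png

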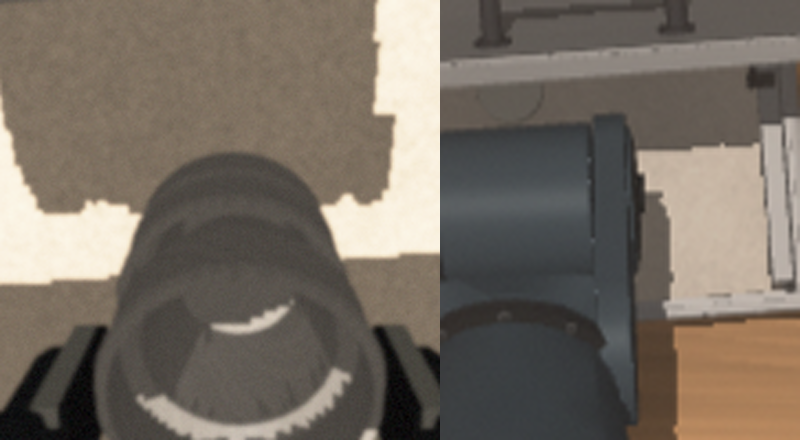

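Only the top cup seems to be rising: there is a gap below its collar in the wrist half. I'll carry on lifting.

Emit:
send_rows --plan '[{"dx": 0,"dy": 0,"dz": 0.035,"wx": 0,"wy": 0,"wz": 0,"grip": 0.6},{"dx": 0,"dy": 0,"dz": 0.07,"wx": 0,"wy": 0,"wz": 0,"grip": 0.6},{"dx": 0,"dy": 0,"dz": 0.11,"wx": 0,"wy": 0,"wz": 0,"grip": 0.6},{"dx": 0,"dy": 0,"dz": 0.16,"wx": 0,"wy": 0,"wz": 0,"grip": 0.6},{"dx": 0,"dy": 0,"dz": 0.24,"wx": 0,"wy": 0,"wz": 0,"grip": 0.6},{"dx": 0,"dy": 0,"dz": 0.36,"wx": 0,"wy": 0,"wz": 0,"grip": 0.6},{"dx": 0,"dy": 0,"dz": 0.5,"wx": 0,"wy": 0,"wz": 0,"grip": 0.6},{"dx": 0,"dy": 0,"dz": 0.64,"wx": 0,"wy": 0,"wz": 0,"grip": 0.6}]'

```text
time_s: 15.8
tool_pos: [0.5121, 0.0782, 0.1992]
ee_rot: [0.051, 0.001, 0.999, 0.002]
force: [0.7, -0.1, -0.5]
opening: 0.0614
grasp_force: 32.8
```

Emit:
send_rows --plan '[{"dx": 0,"dy": 0,"dz": 0.03,"wx": 0,"wy": 0,"wz": 0,"grip": 0.6},{"dx": -0.1,"dy": 0,"dz": 0.05,"wx": 0,"wy": 0,"wz": 0,"grip": 0.6},{"dx": -0.25,"dy": 0,"dz": 0.05,"wx": 0,"wy": 0.03,"wz": 0,"grip": 0.6},{"dx": -0.4,"dy": 0,"dz": 0.05,"wx": 0,"wy": 0.064,"wz": 0,"grip": 0.6},{"dx": -0.4,"dy": 0,"dz": 0.05,"wx": 0,"wy": 0.064,"wz": 0,"grip": 0.6}]'

```text
time_s: 16.42
tool_pos: [0.4509, 0.0781, 0.2048]
ee_rot: [-0.0, 0.001, 1.0, 0.002]
force: [0.5, -0.4, -0.7]
opening: 0.0607
grasp_force: 32.9
```

Run:
```python
from rig import *
from h import *
s=get_state();print(s["tool_pos"],s["force"],s["opening"],s["joints"].round(3),R.from_quat(s["ee_rot"][[1,2,3,0]]).as_matrix().round(3).tolist())
```

```text
[0.45085881 0.07814767 0.20481966] [ 0.53692768 -0.38737674 -0.70015276] 0.060701709152081396 [ 0.068  0.216  1.909  0.004  1.017 -1.502] [[-1.0, 0.003, -0.001], [0.003, 1.0, 0.003], [0.001, 0.003, -1.0]]
```

Emit:
send_rows --plan '[{"dx": 0.02,"dy": -0.15,"dz": 0,"wx": 0,"wy": -0.02,"wz": 0,"grip": 0.6},{"dx": 0.05,"dy": -0.45,"dz": 0,"wx": 0,"wy": -0.045,"wz": 0,"grip": 0.6},{"dx": 0.08,"dy": -0.8,"dz": 0,"wx": 0,"wy": -0.064,"wz": 0,"grip": 0.6},{"dx": 0.1,"dy": -1,"dz": 0,"wx": 0,"wy": -0.064,"wz": 0,"grip": 0.6}]'

```text
time_s: 16.92
tool_pos: [0.467, -0.0739, 0.2051]
ee_rot: [0.051, 0.002, 0.999, 0.001]
force: [-0.2, -0.2, -0.9]
opening: 0.0613
grasp_force: 32.9
```

Emit:
send_rows --plan '[{"dx": 0.03,"dy": -0.3,"dz": 0,"wx": 0,"wy": 0,"wz": 0,"grip": 0.6},{"dx": 0.06,"dy": -0.6,"dz": 0,"wx": 0,"wy": 0,"wz": 0,"grip": 0.6},{"dx": 0.1,"dy": -0.9,"dz": 0,"wx": 0,"wy": 0,"wz": 0,"grip": 0.6},{"dx": 0.1,"dy": -1,"dz": 0,"wx": 0,"wy": 0,"wz": 0,"grip": 0.6}]'

```text
time_s: 17.42
tool_pos: [0.4822, -0.224, 0.2048]
ee_rot: [0.051, 0.002, 0.999, 0.001]
force: [0.2, -0.1, -1.3]
opening: 0.0612
grasp_force: 32.9
```

Emit:
send_rows --plan '[{"dx": 0.03,"dy": -0.3,"dz": 0,"wx": 0,"wy": 0,"wz": 0,"grip": 0.6},{"dx": 0.06,"dy": -0.6,"dz": 0,"wx": 0,"wy": 0,"wz": 0,"grip": 0.6},{"dx": 0.1,"dy": -0.9,"dz": 0,"wx": 0,"wy": 0,"wz": 0,"grip": 0.6},{"dx": 0.1,"dy": -1,"dz": 0,"wx": 0,"wy": 0,"wz": 0,"grip": 0.6},{"dx": 0.1,"dy": -1,"dz": 0,"wx": 0,"wy": 0,"wz": 0,"grip": 0.6}]'

```text
time_s: 18.05
tool_pos: [0.4969, -0.3715, 0.2048]
ee_rot: [0.05, 0.002, 0.999, 0.002]
force: [-0.6, 0.0, -1.2]
opening: 0.0615
grasp_force: 33.0
```

Emit:
send_rows --plan '[{"dx": 0.027,"dy": -0.123,"dz": -0.2,"wx": 0,"wy": 0,"wz": 0,"grip": 0.6},{"dx": 0.027,"dy": -0.123,"dz": -0.4,"wx": 0,"wy": 0,"wz": 0,"grip": 0.6},{"dx": 0.027,"dy": -0.123,"dz": -0.52,"wx": 0,"wy": 0,"wz": 0,"grip": 0.6},{"dx": 0.027,"dy": -0.123,"dz": -0.58,"wx": 0,"wy": 0,"wz": 0,"grip": 0.6},{"dx": 0.027,"dy": -0.123,"dz": -0.62,"wx": 0,"wy": 0,"wz": 0,"grip": 0.6},{"dx": 0.027,"dy": -0.123,"dz": -0.64,"wx": 0,"wy": 0,"wz": 0,"grip": 0.6},{"dx": 0.027,"dy": -0.123,"dz": -0.64,"wx": 0,"wy": 0,"wz": 0,"grip": 0.6}]'

```text
time_s: 18.92
tool_pos: [0.5013, -0.3904, 0.1097]
ee_rot: [0.051, 0.001, 0.999, 0.001]
force: [0.6, -0.2, -0.6]
opening: 0.0615
grasp_force: 33.0
```

Emit:
send_rows --plan '[{"dx": 0,"dy": 0,"dz": -0.007,"wx": 0,"wy": 0,"wz": 0,"grip": 0.6},{"dx": 0,"dy": 0,"dz": -0.014,"wx": 0,"wy": 0,"wz": 0,"grip": 0.6},{"dx": 0,"dy": 0,"dz": -0.014,"wx": 0,"wy": 0,"wz": 0,"grip": 0.6}]'

```text
time_s: 19.3
tool_pos: [0.5011, -0.3903, 0.1072]
ee_rot: [0.05, 0.001, 0.999, 0.002]
force: [-0.1, 0.5, -0.1]
opening: 0.0615
grasp_force: 33.0
```

Emit:
send_rows --plan '[{"dx": 0,"dy": 0,"dz": -0.007,"wx": 0,"wy": 0,"wz": 0,"grip": 0.6},{"dx": 0,"dy": 0,"dz": -0.013,"wx": 0,"wy": 0,"wz": 0,"grip": 0.6},{"dx": 0,"dy": 0,"dz": -0.013,"wx": 0,"wy": 0,"wz": 0,"grip": 0.6}]'

```text
time_s: 19.68
tool_pos: [0.5011, -0.3903, 0.1052]
ee_rot: [0.05, 0.001, 0.999, 0.002]
force: [0.1, 0.5, -1.5]
opening: 0.0612
grasp_force: 33.0
```

Emit:
send_rows --plan '[{"dx": 0,"dy": 0,"dz": -0.005,"wx": 0,"wy": 0,"wz": 0,"grip": 0.6},{"dx": 0,"dy": 0,"dz": -0.01,"wx": 0,"wy": 0,"wz": 0,"grip": 0.6},{"dx": 0,"dy": 0,"dz": -0.01,"wx": 0,"wy": 0,"wz": 0,"grip": 0.6}]'

```text
time_s: 20.05
tool_pos: [0.5013, -0.3904, 0.1045]
ee_rot: [0.051, 0.001, 0.999, 0.001]
force: [-1.6, 2.1, 6.2]
opening: 0.0611
grasp_force: 33.7
```

Emit:
send_rows --plan '[{"dx": 0,"dy": 0,"dz": 0,"wx": 0,"wy": 0,"wz": 0,"grip": 0.72},{"dx": 0,"dy": 0,"dz": 0,"wx": 0,"wy": 0,"wz": 0,"grip": 0.76},{"dx": 0,"dy": 0,"dz": 0,"wx": 0,"wy": 0,"wz": 0,"grip": 0.82},{"dx": 0,"dy": 0,"dz": 0,"wx": 0,"wy": 0,"wz": 0,"grip": 0.9},{"dx": 0,"dy": 0,"dz": 0,"wx": 0,"wy": 0,"wz": 0,"grip": 1},{"dx": 0,"dy": 0,"dz": 0,"wx": 0,"wy": 0,"wz": 0,"grip": 1},{"dx": 0,"dy": 0,"dz": 0,"wx": 0,"wy": 0,"wz": 0,"grip": 1}]'

```text
time_s: 20.92
tool_pos: [0.5012, -0.3903, 0.1038]
ee_rot: [0.05, 0.001, 0.999, 0.002]
force: [-0.0, 0.1, -0.4]
opening: 0.0855
grasp_force: 0.0
```

Emit:
send_rows --plan '[{"dx": -0.01,"dy": 0,"dz": 0.1,"wx": 0,"wy": 0,"wz": 0,"grip": 1},{"dx": -0.03,"dy": 0,"dz": 0.3,"wx": 0,"wy": 0,"wz": 0,"grip": 1},{"dx": -0.06,"dy": 0,"dz": 0.6,"wx": 0,"wy": 0,"wz": 0,"grip": 1},{"dx": -0.1,"dy": 0,"dz": 1,"wx": 0,"wy": 0,"wz": 0,"grip": 1},{"dx": -0.1,"dy": 0,"dz": 1,"wx": 0,"wy": 0,"wz": 0,"grip": 1}]'

```text
time_s: 21.55
tool_pos: [0.4872, -0.3917, 0.26]
ee_rot: [0.054, 0.001, 0.999, -0.002]
force: [-0.1, -0.2, 0.4]
opening: 0.0854
grasp_force: 0.0
```

Emit:
send_rows --plan '[{"dx": -0.3,"dy": 0,"dz": 0.1,"wx": 0,"wy": 0,"wz": 0,"grip": 1},{"dx": -0.7,"dy": 0,"dz": 0.1,"wx": 0,"wy": 0,"wz": 0,"grip": 1},{"dx": -0.9,"dy": 0,"dz": 0.1,"wx": 0,"wy": 0,"wz": 0,"grip": 1},{"dx": -0.9,"dy": 0,"dz": 0.1,"wx": 0,"wy": 0,"wz": 0,"grip": 1}]'

```text
time_s: 22.05
tool_pos: [0.3496, -0.3903, 0.2691]
ee_rot: [0.05, 0.002, 0.999, 0.001]
force: [1.1, -0.5, 0.7]
opening: 0.0855
grasp_force: 0.0
```

Run:
```python
from rig import *
from h import *
s=get_state();print(s["tool_pos"],s["force"],s["opening"])
d=read_camera("side");c=read_camera("top")
im=np.hstack([cv2.resize(d["image"][120:270,80:360],(500,268),interpolation=2),cv2.resize(c["image"][150:310,210:510],(300,160),interpolation=2)[:0] if 0 else np.zeros((268,0,3),np.uint8)])
t=cv2.resize(c["image"][150:310,220:500],(560,320),interpolation=2)
im2=np.zeros((600,560,3),np.uint8);im2[:268,:500]=im;im2[270:590]=t
cv2.imwrite("pics/fin.png",im2)
print("pan px top",proj(c,[.499,-.39,.068]),"rim",proj(c,[.499,-.39,.126]))
```

```text
[ 0.34962656 -0.39030915  0.26914217] [ 1.08532403 -0.50038225  0.66290596] 0.08548768825898902
pan px top [[453.82018069 237.46120439]] rim [[460.4298585  236.35258062]]
```

View pics/fin.png

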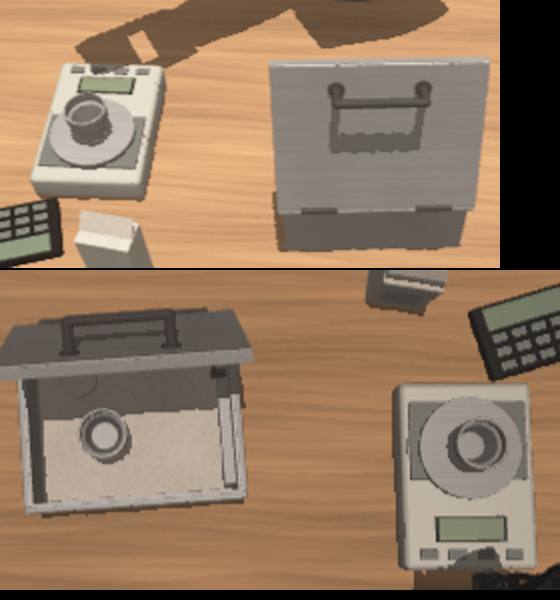

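The final picture shows the cup upright on the pan, with its rim at (480,444) and the pan centre at (471,448), only a few mm off. The lid is still propped, the lower cups are nested in the bin, and the gripper is clear. I'll sign off.

```bash
python3 -c "
from rig import *
print(sign_off())"
```

```text
the job is handed in; nothing more can be done
None
```

The job is handed in, though `sign_off()` returned no verdict: in the last pictures the lid stands propped on its stay, the top cup is upright on the balance pan about 5 mm off centre, and the other two cups are still nested in the bin.

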